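# Slide on the bar light

## Robot

A 6-joint arm with a two-finger parallel gripper is mounted at the origin on the work surface. World frame = base frame: x ahead of the robot, y to its left, z up, the work surface at z = 0. Lengths are in m, angles in rad, forces in N, time in s.
With the tool pointing down it reaches from about 0.25 to 0.725 m from the base axis. Payload 4 kg.
Tool frame: the origin (TCP) lies on the centre line of the jaws, within the pads' length; the fingertips stand tip_reach ahead of it and the grasp point (between the pads) lies 5 mm behind it (tip_reach is the distance from the TCP to the fingertips, in m); z points along the fingers, y is the direction in which the jaws open and shut (so a half turn about z gives the same grasp; the last joint's range is limited). The gripper opens to 85 mm and grips with 20 to 120 N. Pads are 22 mm wide; open, the fingers measure 114 mm over their backs; the gripper's body (76 mm by 85 mm) begins 54 mm behind the grasp point. The pads swing forward as they close: fully open they stand 13 mm farther back than shut.
Start: joints at [0, 0.241, 0.005, 1.335, 0, 1.571], TCP at [0.5, -0, 0.245] pointing down, gripper open.
Joint ranges: [-2.72, 2.72], [-1.05, 1.87], [-1.09, 1.28], [-1.99, 2.15], [-1.42, 1.44], [-3.14, 3.14]. Speed limits (rad/s): [2.79, 2.79, 3.14, 3.14, 3.14, 3.14].

## Interface

Orientations are given as a unit quaternion [x, y, z, w].
In Python, from workcell import * gives the robot as it stands.
- The arm moves only by the tool arm_command, never from a script. Its arguments are lists of equal length, an entry for each row: "translation": the shift along the tool's x, y, z in cm, a list of three; "turn": the turn about the tool's z in rad; "hand": the closure, from 0 (fully open) to 1 (shut). In form: {"translation": [[x, y, z], ...], "turn": [turn, ...], "hand": [hand, ...]}. A call has 1 to 5 rows; each row is the pose to reach, as a shift and turn from the pose commanded when the call began, along the tool's axes at that moment; what a row does not reach only later rows make up. A row lasts 1/12 s, in which the tool goes at most 41.7 mm and 7.16 degrees, less where a joint would pass 70% of its speed; a pose out of reach is approached as far as the arm can. A call with a gripper value outside its range is refused whole. The fingers move at their own pace and stop on an object; the grip force is fixed at half the most. Time passes only in rows, so rows that repeat a pose let the fingers close. It gives the time, the measured TCP pose, the force and the opening at its end, in the units of the state.
- get_obs(): the state, without advancing time (a new reading comes with each control period).
- camera(name): name is "scene" or "side" or "wrist"; returns (picture, depth): 400x640x3 uint8, red, green, blue; 400x640 float32, m along the optical axis (not along the pixel's ray), 0 where there is no reading.
- camera_info(name): a dict with "mtx" (3x3 intrinsics, pixels), "world_to_cam" (4x4, takes a point from world to camera coordinates). Camera axes: x right, y down, z forward; pixel columns grow to the right and rows downward; lengths in m; the calibration is good to about 2 mm. A picture is of the moment at which its call begins: read the wrist's pose just before it. camera_info takes no time and is no camera call; for the wrist camera it gives the pose at the moment of the call.
- job_done(): hands the job in, once; it reports no verdict.
Trained networks look in the newest picture that a camera, given by its name, has taken for a name from the list of things; names that differ only in an ending like _2 or _b are one class to them, and where a whole thing is asked for, a point or a joint stands for the part that bears it (a point fixed in the world has none). Each returns a list of dicts, best first, with "conf" (0 to 1); they miss things now and then, are a little off and sometimes report something else, mostly with a low value. They report only what shows in the picture. A call takes as long as a camera call.
- search_frame(camera, name): "location" ([row, column] in pixels, amid what is visible of it).
- spot_point(camera, name): "location" ([row, column] in pixels: a listed point, or the origin of a listed thing).
The state is a dict: "clock": time; "joint_pos": joint angles; "joint_vel": joint speeds; "tau": joint torques, N m; "eef_pos": TCP position; "tool_rot": TCP orientation; "ft_force": force on the tool from outside, world axes, zero at the start; "ft_torque": the same for the moment, N m; "grip_width": finger opening in m.
Only numpy, scipy, OpenCV 4.12 (cv2) and the standard library are available. Lean on these libraries where they do the work, as an engineer would, in place of code of your own. Each camera call takes 0.05 s, during which the arm holds its last target. There are 200 camera calls.

## Task

Switch on the long bar light that lies on the desk mat: with a fingertip in its recess, slide the small flush switch all the way towards the light's white diffuser. Leave the bar light lying where it is, do not shift the square speaker, and leave the speaker's similar switch off.

Things in the scene. Friction and masses are not known exactly. Their poses are not given: they have to be found in the camera images.
- light: Bar light: flat grey metal bar 240 (x) x 70 (y) x 34 mm tall, 0.6 to 0.9 kg, loose on the desk mat (3 mm). Origin: centre of underside; z up; +x points along the bar to the half with a white diffuser on top (x -5 to 113 mm). The other half has an open-topped recess with flat black floor: x -108 to -26, y -18 to 18 mm, floor 26 mm above the underside (8 mm deep), holding the switch nub.
- light_switch (a joint): Bar light slide switch, m: 0 off to 0.020 fully on (stop), sliding along the light's +x. Nub 10 (x) x 14 mm (y), aluminium, top flush with the casing, 34 mm above the underside; nub centre at x = -53 mm + value, y = 0 in the light's frame; behind its -x face are 50 mm + value of free recess for closed fingers to enter and push. Takes about 1 N; no spring, stays put.
- speaker: Bystander: a square flat speaker 140 x 140 x 34 mm tall, 0.8 kg, grey with rows of dark grille slits, lying loose on the mat. Origin: centre of its underside. It has a recess and switch of the same size, x from -60 to 22 mm, on its centre line.
- speaker_switch (a joint): Slide switch of the square speaker, value in m, 0 (off) to 0.020 (on) along the speaker's +x. To be left off.

How it is judged:
At the end, for the whole second after the job is handed in: The bar light's switch is fully on (value above 0.015 of 0.020 m), the light lies flat and still within 30 mm of where it began, the speaker is within 30 mm of where it began and its switch is still off (below 0.008 m) (value of joint light_switch above 0.015 m and distance of each of light, speaker from where it was at the start of the episode below 0.03 m and angle between light's own z axis and vertical below 0.1 rad and linear speed of light below 0.02 m/s and value of joint speaker_switch below 0.008 m); the robot touches nothing.
It fails at once if the speaker's switch is slid on (value of joint speaker_switch above 0.008 m).
It fails at once if the speaker is shoved more than 30 mm (distance of speaker from where it was at the start of the episode above 0.03 m).
It fails at once if the bar light is shoved more than 30 mm or tipped up (distance of light from where it was at the start of the episode above 0.03 m or angle between light's own z axis and vertical above 0.2 rad).
It also fails if it takes over 29 s, if anything falls off the work surface, if the arm or the gripper's body presses on something with over 40 N, if the wrist force passes 120 N, or if a joint passes its speed limit or range.

## Working session

There is one attempt and no reset: what is moved stays moved. The work goes in short steps, Python scripts to look and compute and a tool call to move; the robot and the scene stay as the last step left them, time stands still between calls to the robot, and variables do not carry over. Pictures are saved under pics/ and viewed, about 8 in all and at most 12, crops included, and the job is handed in when it is done.

Besides the shell and the picture viewer there is one more tool, called in YAML: its name, and indented under it one key for each argument. arm_command: Moves the arm, as the interface text tells. Its arguments: {"type":"object","properties":{"translation":{"type":"array","items":{"type":"array","items":{"type":"number"}}},"turn":{"type":"array","items":{"type":"number"}},"hand":{"type":"array","items":{"type":"number"}}},"required":["translation","turn","hand"]}

```bash
mkdir -p pics
cat > h.py <<'E'
from workcell import *
import numpy as np, cv2
def look(c,fn=None):
    info=camera_info(c); im,d=camera(c)
    if fn: cv2.imwrite('pics/'+fn,im[:,:,::-1])
    return im,d,info
def world(px,d,info):
    r,c=px; r=int(round(r));c=int(round(c))
    p=d[max(r-1,0):r+2,max(c-1,0):c+2]; z=np.median(p[p>0])
    v=np.linalg.inv(info['mtx'])@[c,r,1]*z
    return (np.linalg.inv(info['world_to_cam'])@[*v,1])[:3]
E
python3 - <<'E'
from h import *
o=get_obs(); print({k:np.round(v,3) for k,v in o.items()})
for c in ['scene','wrist']:
    im,d,i=look(c,c+'1.png')
    for n in ['light','speaker','light_switch']:
        for f in (search_frame,spot_point):
            try:
                for r in f(c,n)[:2]: print(c,n,f.__name__,np.round(r['location']),round(r['conf'],2),np.round(world(r['location'],d,i),3))
            except Exception as e: print(c,n,f.__name__,e)
E
```

```text
{'clock': np.float64(0.0), 'joint_pos': array([0.   , 0.241, 0.004, 1.335, 0.   , 1.571]), 'joint_vel': array([ 0.001,  0.   , -0.002, -0.002, -0.002,  0.   ]), 'tau': array([ 1.0000e-03, -3.7232e+01,  2.5241e+01,  1.7000e-02,  0.0000e+00,
        0.0000e+00]), 'eef_pos': array([0.499, 0.   , 0.244]), 'tool_rot': array([ 0.707,  0.707, -0.001, -0.001]), 'ft_force': array([-0.144, -0.523, -0.205]), 'ft_torque': array([-0.039,  0.007, -0.048]), 'grip_width': np.float64(0.085)}
scene light call [195. 405.] 0.84 [0.615 0.131 0.038]
scene light call [195. 398.] 0.89 [0.608 0.122 0.037]
scene speaker call [288. 236.] 0.64 [ 0.62  -0.193  0.029]
scene speaker call [292. 237.] 0.57 [ 0.627 -0.195  0.028]
scene light_switch call [163. 401.] 0.52 [0.543 0.184 0.031]
scene light_switch call it knows: light, speaker
wrist light call [ 48. 425.] 0.6 [0.611 0.135 0.038]
wrist light call [ 32. 390.] 0.77 [0.574 0.15  0.038]
wrist speaker call [295. 380.] 0.8 [ 0.582 -0.161  0.037]
wrist speaker call [295. 396.] 0.81 [ 0.603 -0.161  0.037]
wrist light_switch call it knows: light, speaker
```

```bash
python3 -c "
import cv2
a=cv2.imread('pics/scene1.png');b=cv2.imread('pics/wrist1.png')
cv2.imwrite('pics/both1.png',cv2.resize(cv2.vconcat([a,b]),(480,600)))"
```

```text
(no output)
```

View pics/scene1.png

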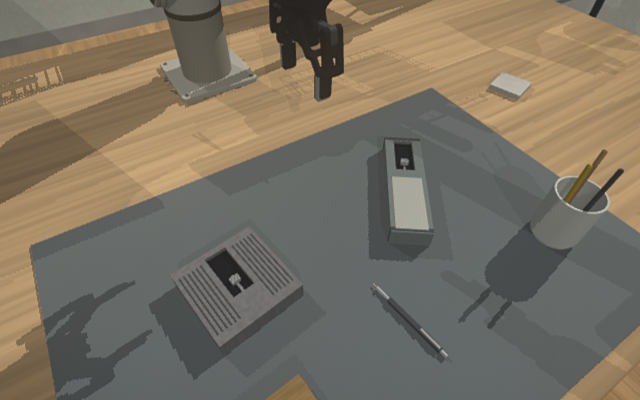

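View pics/wrist1.png

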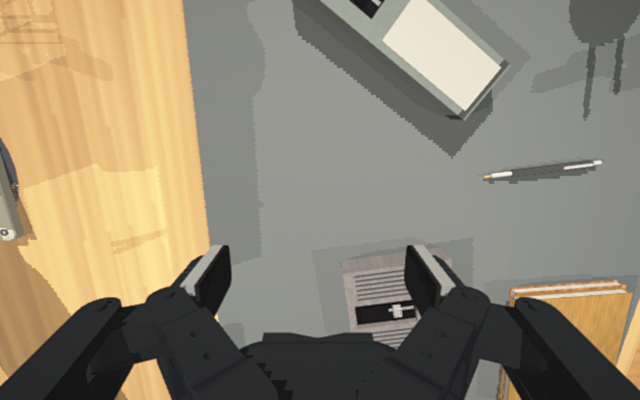

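The scene picture shows the light at about (405,195), with the recess at (403,155) and the diffuser below it at (410,205). The speaker is at (237,288). Next I'll fit the light's pose from its top-surface depth points.

```bash
cat >> h.py <<'E'
def cloud(d,info):
    r,c=np.nonzero(d>0); z=d[r,c]
    v=np.linalg.inv(info['mtx'])@np.vstack([c,r,np.ones(len(r))])*z
    return (np.linalg.inv(info['world_to_cam'])@np.vstack([v,np.ones(len(r))]))[:3].T,r,c
def toplight(d,info):
    P,r,c=cloud(d,info)
    m=(P[:,2]>.031)&(P[:,2]<.045)&(np.hypot(P[:,0]-.6,P[:,1]-.13)<.16)
    img=np.zeros((400,640),np.uint8); img[r[m],c[m]]=255
    n,l,s,_=cv2.connectedComponentsWithStats(img); k=1+np.argmax(s[1:,4])
    Q=P[m][l[r[m],c[m]]==k]
    (x,y),(w,h),a=cv2.minAreaRect(Q[:,:2].astype(np.float32)*1000)
    if w<h: a-=90
    return x,y,w,h,a,Q[:,2].mean()
E
python3 - <<'E'
import workcell; print([n for n in dir(workcell) if n[0]!='_'])
from h import *
for c in ['scene','side']:
    im,d,i=look(c,c+'2.png'); print(c,np.round(toplight(d,i),3))
for r in search_frame('scene','light_switch')[:3]: print(r, world(r['location'],d,i) if 0 else '')
E
```

```text
['Unreachable', 'camera', 'camera_info', 'get_obs', 'job_done', 'search_frame', 'spot_point', 'tip_reach']
scene [ 5.85464e+02  1.59958e+02  7.08240e+01  2.43055e+02 -3.59390e+01
  3.70000e-02]
side [ 5.83635e+02  1.59627e+02  7.54730e+01  2.41669e+02 -3.58550e+01
  3.80000e-02]
```

View pics/side2.png

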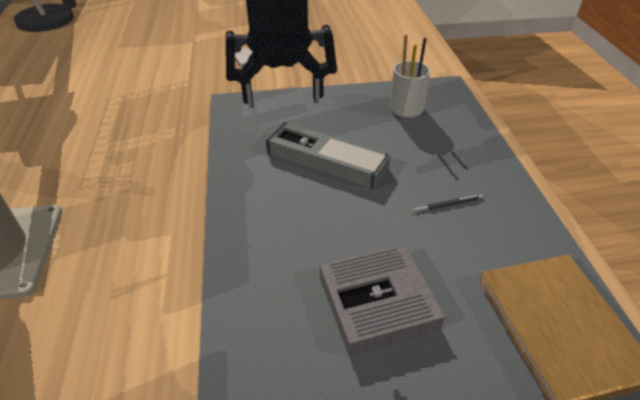

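arm_command:
  translation:
    - [4,0.4,0]
    - [8,0.7,0]
    - [12,1.1,0]
    - [16,1.5,1]
    - [20,1.9,2]
  turn: [0.12,0.24,0.37,0.5,0.627]
  hand: [1,1,1,1,1]

```text
clock: 1.17
eef_pos: [0.5184, 0.1889, 0.2292]
tool_rot: [0.879, 0.477, 0.001, 0.0]
ft_force: [1.6, -0.9, 0.1]
grip_width: 0.0256
```

arm_command:
  translation:
    - [0,0,2]
    - [0,0,5]
    - [0,0,8]
    - [0,0,9]
    - [0,0,9]
  turn: [0,0,0,0,0]
  hand: [1,1,1,1,1]

```text
clock: 1.58
eef_pos: [0.5155, 0.1864, 0.1353]
tool_rot: [0.877, 0.48, -0.004, -0.001]
ft_force: [-0.3, 0.2, 1.1]
grip_width: 0.0
```

View pics/wrist3.png

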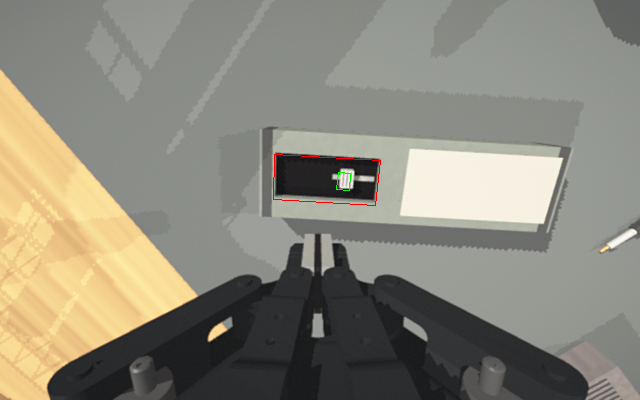

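The overlay of the recess, with the nub at (345,179), matches the picture to about 2 px, so the pose is good. I'll move above the free part of the recess and check the fingertip height there.

arm_command:
  translation:
    - [1,-0.5,1]
    - [1.97,-1.05,3]
    - [1.97,-1.05,5]
    - [1.97,-1.05,6]
    - [1.97,-1.05,6]
  turn: [0.055,0.055,0.055,0.055,0.055]
  hand: [1,1,1,1,1]

```text
clock: 2.15
eef_pos: [0.519, 0.2089, 0.0776]
tool_rot: [0.89, 0.456, -0.001, -0.0]
ft_force: [-0.7, -0.5, 0.1]
grip_width: -0.0
```

```bash
cat >> h.py <<'E'
C=np.array([.5845,.16]);a=-.627;R=np.array([[np.cos(a),-np.sin(a)],[np.sin(a),np.cos(a)]])
def inlight(p): return R.T@(np.asarray(p)[:2]-C)
def tipz():
    o=get_obs(); e=o['eef_pos']
    print('clock',o['clock'],'eef',e.round(4),'in light mm',(1000*inlight(e)).round(1),'tooly yaw',round(np.degrees(np.arctan2(*(2*np.array([o['tool_rot'][1]**2-.5,o['tool_rot'][0]*o['tool_rot'][1]])))),1),'F',o['ft_force'].round(1))
    for c in ('side','wrist','scene'):
        im,d,i=look(c,c+'_t%.2f.png'%o['clock']); P,_,_=cloud(d,i)
        m=(np.hypot(*(P[:,:2]-e[:2]).T)<.03)&(P[:,2]>.045)
        if m.any():
            Q=P[m]; s=Q[Q[:,2]<Q[:,2].min()+.012]; q=1000*((s[:,:2]-C)@R)
            print(c,'zmin',np.percentile(Q[:,2],[0,.5,2]).round(4),'tip light xy mm',np.percentile(q,[2,50,98],axis=0).round(1).tolist())
E
python3 -c "
from h import *; tipz()"
```

```text
clock 2.15 eef [0.519  0.2089 0.0776] in light mm [-81.7   1.2] tooly yaw -35.8 F [-0.7 -0.5  0.1]
side zmin [0.0645 0.0674 0.0727] tip light xy mm [[-94.5, -12.5], [-79.9, -9.3], [-70.0, 1.9]]
wrist zmin [0.0686 0.0733 0.0809] tip light xy mm [[-94.4, 9.0], [-81.9, 13.1], [-69.0, 13.9]]
scene zmin [0.0653 0.0667 0.0694] tip light xy mm [[-85.4, -9.2], [-73.8, -1.5], [-67.4, 12.0]]
```

arm_command:
  translation:
    - [-0.1,-0.1,1]
    - [-0.1,-0.1,2]
    - [-0.1,-0.1,2.8]
    - [-0.1,-0.1,3.1]
    - [-0.1,-0.1,3.1]
  turn: [0,0,0,0,0]
  hand: [1,1,1,1,1]

```text
clock: 2.72
eef_pos: [0.5171, 0.2087, 0.0459]
tool_rot: [0.89, 0.456, -0.001, -0.0]
ft_force: [0.2, -0.7, 0.3]
grip_width: 0.0002
```

```bash
python3 -c "
from h import *; tipz()
im=cv2.imread('pics/wrist_t%.2f.png'%2.62)
" ; ls -t pics | head -3
```

```text
clock 2.7167 eef [0.5171 0.2087 0.0459] in light mm [-83.1  -0.1] tooly yaw -35.8 F [ 0.2 -0.7  0.3]
side zmin [0.0451 0.0459 0.0489] tip light xy mm [[-97.1, -13.7], [-78.1, -8.8], [-69.9, 4.2]]
wrist zmin [0.045  0.0476 0.054 ] tip light xy mm [[-96.3, 7.5], [-83.0, 8.8], [-70.2, 12.6]]
scene zmin [0.0451 0.0455 0.0477] tip light xy mm [[-85.9, -10.7], [-70.6, -2.5], [-68.4, 10.7]]
scene_t2.72.png
wrist_t2.72.png
side_t2.72.png[ WARN:0@1.653] global loadsave.cpp:275 findDecoder imread_('pics/wrist_t2.62.png'): can't open/read file: check file path/integrity
```

No contact force, and the tips sit about 32 mm up, inside the recess. Now I'll push slowly along +x (tool y).

arm_command:
  translation:
    - [0,0.5,0]
    - [0,0.9,0]
    - [0,1.2,0]
    - [0,1.5,0]
    - [0,1.8,0]
  turn: [0,0,0,0,0]
  hand: [1,1,1,1,1]

```text
clock: 3.28
eef_pos: [0.5333, 0.1984, 0.0476]
tool_rot: [0.89, 0.456, 0.0, 0.0]
ft_force: [-1.0, -0.3, 0.4]
grip_width: 0.0003
```

arm_command:
  translation:
    - [0,0.3,0]
    - [0,0.6,0]
    - [0,0.9,0]
    - [0,1.1,0]
    - [0,1.1,0]
  turn: [0,0,0,0,0]
  hand: [1,1,1,1,1]

```text
clock: 3.7
eef_pos: [0.5421, 0.1919, 0.0474]
tool_rot: [0.89, 0.456, 0.0, 0.0]
ft_force: [-0.4, 0.0, -0.7]
grip_width: -0.0001
```

```bash
python3 -c "
from h import *; tipz()
im,d,i=look('side','s.png');print(np.round(toplight(d,i),3))
im,d,i=look('scene','s.png');print(np.round(toplight(d,i),3))
im,d,i=look('wrist')
cv2.imwrite('pics/w5.png',im[60:300,130:530,::-1])
"
```

```text
clock 3.7 eef [0.5421 0.1919 0.0474] in light mm [-53.1   1. ] tooly yaw -35.8 F [-0.4  0.  -0.7]
side zmin [0.0451 0.0465 0.0486] tip light xy mm [[-67.2, -11.7], [-48.4, -7.9], [-40.2, 8.1]]
wrist zmin [0.045  0.0476 0.0542] tip light xy mm [[-66.6, 8.1], [-53.3, 9.3], [-40.5, 13.2]]
scene zmin [0.0453 0.0457 0.0472] tip light xy mm [[-58.0, -10.6], [-42.5, -3.0], [-39.1, 10.6]]
[ 5.83440e+02  1.59594e+02  7.52280e+01  2.42696e+02 -3.55270e+01
  3.80000e-02]
[ 5.85479e+02  1.59909e+02  7.08820e+01  2.42443e+02 -3.59940e+01
  3.70000e-02]
```

View pics/w5.png

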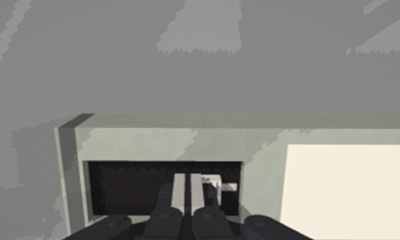

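The light hasn't moved and the nub at crop (212,182) is ahead of the finger, with about 18 mm of travel done. I'll push a few mm more to the stop.

arm_command:
  translation:
    - [0,0.1,0]
    - [0,0.2,0]
    - [0,0.3,0]
    - [0,0.3,0]
  turn: [0,0,0,0]
  hand: [1,1,1,1]

```text
clock: 4.33
eef_pos: [0.5442, 0.1904, 0.0474]
tool_rot: [0.89, 0.456, -0.0, -0.0]
ft_force: [0.5, 0.5, 0.3]
grip_width: 0.0003
```

arm_command:
  translation:
    - [0,-0.5,0]
    - [0,-0.8,0]
    - [0,-0.8,-2]
    - [0,-0.8,-5]
    - [0,-0.8,-8]
  turn: [0,0,0,0,0]
  hand: [1,1,1,1,1]

```text
clock: 4.75
eef_pos: [0.5362, 0.195, 0.1271]
tool_rot: [0.89, 0.456, -0.002, -0.0]
ft_force: [1.4, 0.2, 0.7]
grip_width: 0.0
```

arm_command:
  translation:
    - [-2,0,-2]
    - [-4,0,-2]
    - [-5,0,-2]
    - [-5,0,-2]
  turn: [0,0,0,0]
  hand: [1,1,1,1]

```text
clock: 5.08
eef_pos: [0.5068, 0.1533, 0.1473]
tool_rot: [0.89, 0.455, -0.001, -0.0]
ft_force: [-0.6, -1.1, 0.2]
grip_width: 0.0001
```

```bash
python3 -c "
from h import *
o=get_obs();print(o['clock'],o['eef_pos'].round(3),o['ft_force'].round(1))
for c in ('side','scene'): im,d,i=look(c,c+'6.png');print(np.round(toplight(d,i),3),[ (np.round(r['location']),round(r['conf'],2)) for r in search_frame(c,'speaker')[:1]])
im,d,i=look('wrist')
im=im[:,:,::-1].copy()
def L(x,y,z):
    q=i['mtx']@(i['world_to_cam']@[*(R@[x,y]+C),z,1])[:3]; return q[:2]/q[2]
S=400/.1; dst=np.float32([[0,0],[400,0],[400,200],[0,200]])
src=np.float32([L(-.115,.025,.037),L(-.015,.025,.037),L(-.015,-.025,.037),L(-.115,-.025,.037)])
top=cv2.warpPerspective(im,cv2.getPerspectiveTransform(src,dst),(400,200))
for v,col in ((0,(0,0,255)),(.02,(0,255,0))): cv2.rectangle(top,(int((.115-.058+v)*4000),72),(int((.115-.048+v)*4000),128),col,1)
cv2.imwrite('pics/w6.png',cv2.vconcat([im[:,:],cv2.copyMakeBorder(top,0,0,0,240,0)]))
"
```

```text
5.0833 [0.507 0.153 0.147] [-0.6 -1.1  0.2]
[ 5.83953e+02  1.59618e+02  7.57560e+01  2.42074e+02 -3.59830e+01
  3.80000e-02] [(array([298., 377.]), 0.63)]
[ 5.84915e+02  1.60264e+02  7.06130e+01  2.43492e+02 -3.59300e+01
  3.70000e-02] [(array([287., 234.]), 0.81)]
```

View pics/w6.png

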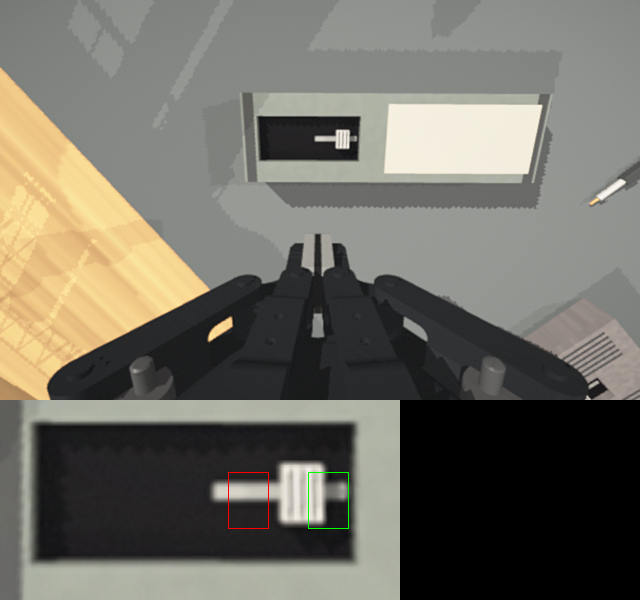

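After backing off, the nub is only about 13.5 mm along: its centre is at rectified pixel 302, against 328 for fully on. The fingertip must be narrower than I estimated. I'll go back in behind the nub and push further.

arm_command:
  translation:
    - [2,-0.5,0]
    - [4,-1,0]
    - [5,-1,0]
    - [5,-1,2]
    - [5,-1,4]
  turn: [0,0,0,0,0]
  hand: [1,1,1,1,1]

```text
clock: 5.75
eef_pos: [0.5314, 0.2025, 0.1076]
tool_rot: [0.89, 0.456, 0.002, 0.0]
ft_force: [-0.3, 0.3, -0.4]
grip_width: 0.0002
```

arm_command:
  translation:
    - [0,0,2]
    - [0,0,4]
    - [0,0,5.5]
    - [0,0,6]
    - [0,0,6]
  turn: [0,0,0,0,0]
  hand: [1,1,1,1,1]

```text
clock: 6.17
eef_pos: [0.5283, 0.2006, 0.0453]
tool_rot: [0.89, 0.456, -0.002, -0.0]
ft_force: [-0.2, 0.0, -0.2]
grip_width: 0.0001
```

```bash
python3 -c "
from h import *; tipz()"
```

```text
clock 6.1667 eef [0.5283 0.2006 0.0453] in light mm [-69.3  -0.1] tooly yaw -35.8 F [-0.2  0.  -0.2]
side zmin [0.0453 0.0463 0.0485] tip light xy mm [[-82.9, -13.3], [-64.7, -9.0], [-56.4, 2.4]]
wrist zmin [0.045  0.0474 0.0538] tip light xy mm [[-82.2, 8.0], [-68.9, 11.6], [-56.1, 13.0]]
scene zmin [0.045  0.0455 0.0474] tip light xy mm [[-72.1, -9.9], [-57.6, -1.5], [-53.6, 11.0]]
```

arm_command:
  translation:
    - [0,0.5,0]
    - [0,1,0]
    - [0,1.4,0]
    - [0,1.7,0]
    - [0,1.9,0]
  turn: [0,0,0,0,0]
  hand: [1,1,1,1,1]

```text
clock: 6.73
eef_pos: [0.5456, 0.1897, 0.0478]
tool_rot: [0.89, 0.455, 0.0, -0.0]
ft_force: [-1.2, 0.4, 1.0]
grip_width: 0.0003
```

arm_command:
  translation:
    - [0,0.15,0]
    - [0,0.3,0]
    - [0,0.45,0]
    - [0,0.55,0]
    - [0,0.55,0]
  turn: [0,0,0,0,0]
  hand: [1,1,1,1,1]

```text
clock: 7.15
eef_pos: [0.5495, 0.1865, 0.0473]
tool_rot: [0.89, 0.456, -0.0, 0.0]
ft_force: [-0.7, -0.4, -0.2]
grip_width: 0.0001
```

arm_command:
  translation:
    - [0,0.1,0]
    - [0,0.2,0]
    - [0,0.2,0]
  turn: [0,0,0]
  hand: [1,1,1]

```text
clock: 7.4
eef_pos: [0.55, 0.1861, 0.0473]
tool_rot: [0.89, 0.456, -0.001, -0.001]
ft_force: [-3.4, 2.5, 2.2]
grip_width: -0.0
```

```bash
python3 -c "
from h import *; tipz()
for c in ('side','scene'): im,d,i=look(c);print(np.round(toplight(d,i),3))"
```

```text
clock 7.4 eef [0.55   0.1861 0.0473] in light mm [-43.3   0.9] tooly yaw -35.7 F [-3.4  2.5  2.2]
side zmin [0.0451 0.0465 0.0493] tip light xy mm [[-56.9, -13.6], [-38.6, -7.7], [-30.3, 6.0]]
wrist zmin [0.045  0.0475 0.054 ] tip light xy mm [[-56.6, 8.1], [-43.4, 9.3], [-30.5, 13.2]]
scene zmin [0.0451 0.0454 0.0467] tip light xy mm [[-47.1, -10.6], [-32.1, -2.5], [-28.6, 10.9]]
[ 5.83597e+02  1.59515e+02  7.52420e+01  2.42229e+02 -3.60540e+01
  3.80000e-02]
[ 5.85297e+02  1.59947e+02  7.05940e+01  2.43440e+02 -3.59650e+01
  3.70000e-02]
```

The wrist force has risen to 4 N along −x, which means the switch has reached its stop. I'll back off, lift and check.

arm_command:
  translation:
    - [0,-0.5,0]
    - [0,-0.8,0]
    - [0,-0.8,-2]
    - [0,-0.8,-5]
    - [0,-0.8,-8]
  turn: [0,0,0,0,0]
  hand: [1,1,1,1,1]

```text
clock: 8.07
eef_pos: [0.5438, 0.1896, 0.1272]
tool_rot: [0.89, 0.456, -0.001, 0.0]
ft_force: [0.4, -1.1, -0.5]
grip_width: 0.0001
```

arm_command:
  translation:
    - [-2,0,-2]
    - [-4,0,-2]
    - [-5,0,-2]
    - [-5,0,-2]
    - [-5,0,-2]
  turn: [0,0,0,0,0]
  hand: [1,1,1,1,1]

```text
clock: 8.48
eef_pos: [0.5151, 0.1493, 0.1469]
tool_rot: [0.89, 0.455, -0.0, -0.0]
ft_force: [-0.1, -0.1, 0.9]
grip_width: 0.0001
```

```bash
python3 -c "
from h import *
o=get_obs();print(o['clock'],o['eef_pos'].round(3),o['ft_force'].round(1))
for c in ('side','scene'): im,d,i=look(c,c+'7.png');print(np.round(toplight(d,i),3),[ (np.round(r['location']),round(r['conf'],2)) for r in search_frame(c,'speaker')[:1]])
im,d,i=look('wrist')
im=im[:,:,::-1].copy()
def L(x,y,z):
    q=i['mtx']@(i['world_to_cam']@[*(R@[x,y]+C),z,1])[:3]; return q[:2]/q[2]
dst=np.float32([[0,0],[400,0],[400,200],[0,200]])
src=np.float32([L(-.115,.025,.037),L(-.015,.025,.037),L(-.015,-.025,.037),L(-.115,-.025,.037)])
top=cv2.warpPerspective(im,cv2.getPerspectiveTransform(src,dst),(400,200))
for v,col in ((0,(0,0,255)),(.02,(0,255,0))): cv2.rectangle(top,(int((.115-.058+v)*4000),72),(int((.115-.048+v)*4000),128),col,1)
s=cv2.imread('pics/scene7.png')
cv2.imwrite('pics/w7.png',cv2.vconcat([s,cv2.copyMakeBorder(top,0,0,0,240,0)]))
"
```

```text
8.4833 [0.515 0.149 0.147] [-0.1 -0.1  0.9]
[ 5.83793e+02  1.59648e+02  7.42190e+01  2.42593e+02 -3.59390e+01
  3.80000e-02] [(array([298., 379.]), 0.77)]
[ 5.85548e+02  1.59760e+02  7.10790e+01  2.42476e+02 -3.59290e+01
  3.70000e-02] [(array([288., 236.]), 0.8)]
```

View pics/w7.png

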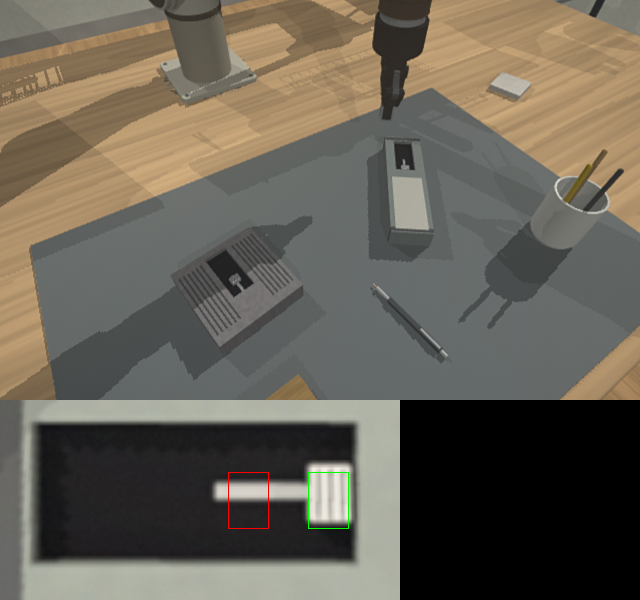

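The nub (rectified pixels 306–352) now lines up with the fully-on outline (308–348). The light and the speaker are where they started, and the arm is clear of everything.

```bash
python3 -c "
from workcell import *
print(job_done())"
```

```text
the job is handed in; nothing more can be done
None
```

The bar light's switch is on, and I handed the job in at about 8.6 s of the 29 s allowed. With the fingers closed in the recess behind the nub, I slid it towards the diffuser until the wrist force rose to about 4 N at the stop.

- **First push fell short:** it moved the nub only about 13.5 mm, because the fingertip is narrower than the depth readings suggested. The wrist picture showed this, and a second push finished the travel.
- **Switch:** in the last wrist picture the nub matches the fully-on position, at about 20 mm.
- **Light:** its fitted position is unchanged to within about 1 mm and 0.1°.
- **Speaker:** it sits at the same pixels as at the start, and the scene picture shows its switch where it began. The arm never went near it.
- **Arm:** the gripper is raised clear and touching nothing.
- **Disagreement:** the side and scene cameras put the light's centre about 2 mm apart throughout, about the stated calibration error.

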